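Drag a dropped spacer out from under a slotted shelf with a rubber-footed probe

TASK

A brass spacer ring has rolled under the low slotted shelf and lies close to its back wall. Pick up the orange-handled flat probe, reach under the shelf, press its rubber pad gently (about 3 N is plenty) down on top of the ring and slide the ring steadily out through the open front until it lies flat on the open bench, wholly clear of the shelf and in front of it; then lay the probe down flat on the bench, completely out from under the shelf and not touching the ring. Touch the ring only with the probe, do not press hard on it or knock against the shelf, do not flick the ring, and leave the fan, the screwdriver and the empty power-supply case where they are.

Things in the scene. Friction and masses are not known exactly. Their poses are not given: they have to be found in the camera images.
- shelf: Low steel shelf fixed to the bench (sizes in mm): 160 deep, 270 wide, 48 high, slotted see-through deck, blue front edge. Free height under the deck 44; no floor, so things lie on the bench. Front open; side walls and back wall (3 thick) reach the bench. Origin at the middle of the open front edge; +x points out of the opening; back wall's inner face at x = -157, sides at y = +-132; z up.
- spacer: Brass ring lying flat on the slick white bench, outer diameter 28 mm, hole 10, 16 high, about 70 g. Origin at the centre of its underside, z up along its axis. It lies 2 to 8 mm from the back wall: too little to get the probe's pad down behind it. It slides easily on the bench (friction about 0.25); the rubber pad grips it.
- probe: Sizes in mm; 0.18 kg. Upright orange grip 36 (x) by 18 (y), 8 to 78 above the underside, on a foot 70 x 34 x 8; origin at its underside, z up. A grey blade, 22 wide, 3 thick, hinged at x = 30, z = 14 on a tight friction joint, runs along +x to 208; under its end a grippy rubber pad, x = 192 to 208, 22 wide, 6 thick. The blade points level or slightly up. Fingers go across the 18 width.
- probe_grip (a point): Middle of the probe's grip, 55 mm above its underside: a good place for the TCP. Axes as the probe.
- probe_nose (a point): Point of the probe 200 mm ahead of its origin, level with the foot's underside. The underside of the pad's middle is 0 to 11 mm above this point: it differs each time and the poses do not tell it, so feel for the contact. From there the force rises by 2 to 3 N per mm of lowering; the grip may turn a little in the fingers; the joint holds well past 7 N.
- fan: Black square cooling fan, 80 x 80 x 25 mm, loose on the bench; not to be disturbed. Origin at the centre of its underside.
- screwdriver: Screwdriver with a yellow handle lying on the bench; not to be disturbed. Origin on the bench below it, x along its shaft.
- psu_case: Open-topped steel power-supply case with a board in it, 150 x 140 x 85 mm, about 0.7 kg, loose on the bench; not to be disturbed. Origin at the centre of its underside.
Things that resemble listed ones, but are neither listed nor needed, are in the scene too. There is more than one size of the probe; the one meant has the size given above.

How it is judged (in metres and radians):
On the way, in this order (a step that is already met when the one before it is completed fails the run):
1. the probe presses on the ring while the ring is still deep under the shelf (contact force between probe and spacer above 0.3 N and x of spacer in the frame of shelf below -0.1 m), for 0.2 s.
2. the ring has been slid out through the open front, clear of the shelf (x of spacer in the frame of shelf above 0.016 m and height (world z) of spacer below 0.006 m), for 0.1 s.
At the end, for the whole second after the job is handed in: The ring lies flat and still on the bench in front of the open side, its centre 16 to 350 mm out from the front edge and within 250 mm of its middle line; the probe stands flat and still on the bench, released, wholly in front of the front edge, not touching the ring (x of spacer in the frame of shelf between 0.016 and 0.35 m and y of spacer in the frame of shelf between -0.25 and 0.25 m and height (world z) of each of spacer, probe below 0.004 m and angle between spacer's own z axis and vertical below 0.1 rad and contact force between probe and spacer below 0.05 N and angle between probe's own z axis and vertical below 0.06 rad and x of probe_nose in the frame of shelf above 0.008 m and x of probe in the frame of shelf above 0.025 m and linear speed of each of spacer, probe below 0.02 m/s and angular speed of each of spacer, probe below 0.2 rad/s).
It fails at once if the probe presses on the ring with more than 7 N (contact force between probe and spacer above 7 N).
It fails at once if the probe or the arm pushes on the shelf with more than 15 N (contact force between any of probe, the arm, the fingers and shelf above 15 N).
It fails at once if the robot itself touches the ring (contact force between any of the arm, the fingers and spacer above 0.2 N).
It fails at once if the ring is flicked (faster than 0.5 m/s) (linear speed of spacer above 0.5 m/s).
It fails at once if the fan, the screwdriver or the power-supply case is moved by more than 15 mm (distance of any of fan, screwdriver, psu_case from where it was at the start of the episode above 0.015 m).
It also fails if it takes over 58 s, if anything falls off the work surface, if the arm or the gripper's body presses on something with over 40 N, if the wrist force passes 120 N, or if a joint passes its speed limit or range.

ROBOT

A 7-joint arm with a two-finger parallel gripper is mounted at the origin on the work surface. World frame = base frame: x ahead of the robot, y to its left, z up, the work surface at z = 0. Lengths are in mm, angles in degrees, forces in N, time in s.
With the tool pointing down it reaches from about 425 to 825 mm from the base axis. Payload 3.6 kg.
Tool frame: the origin (TCP) lies between the finger pads, 19 mm behind the fingertips; this is the grasp point; z points along the fingers, y is the line along which they close (so a half turn about z gives the same grasp; the last joint's range is limited). The gripper opens to 85 mm and grips with 20 to 120 N. Pads are 22 mm wide; open, the fingers measure 114 mm over their backs; the gripper's body (76 mm by 85 mm) begins 54 mm behind the grasp point. The pads swing forward as they close: fully open they stand 13 mm farther back than shut.
Start: joints at [62.424, 35.231, -0.722, 81.555, 0.464, 63.22, -2.315], TCP at [285.54, -583.893, 249.997] pointing down, gripper open.
Joint ranges: [-178.69, 178.69], [-17.37, 117.87], [-77.05, 75.6], [15.02, 138.74], [-78.02, 258.01], [0.78, 113.62], [-162.83, 162.83]. Speed limits (degrees/s): [159.86, 159.86, 180, 180, 180, 180, 180].

INTERFACE

Orientations are given as [roll, pitch, yaw] about the fixed x, y, z axes, in that order (R = Rz(yaw) Ry(pitch) Rx(roll)).
In Python, from bench import r, grab_frame, workorder, models gives the robot as it stands.
- The arm moves only by the tool jog_arm, never from a script. Its argument "targets" is a list of rows, each a list of 4 numbers: the shift along the tool's x, y, z scaled (see below), then the turn about the tool's z scaled (see below). A call has exactly 10 rows; each row is the pose to reach, as a shift and turn from the pose commanded when the call began, along the tool's axes at that moment; what a row does not reach only later rows make up. The controller multiplies each number of a shift by 40 cm and each number of a turn by 0.5 rad. A row lasts 1/10 s, in which the tool goes at most 50 mm and 8.59 degrees, less where a joint would pass 70% of its speed; a pose out of reach is approached as far as the arm can. A call with a number of a shift or a turn outside -1 to 1 is refused whole. A call with a gripper value outside its range is refused whole. "fingers" is the closure in counts, from 0 (fully open) to 255 (shut), set as the call begins (left out, the last holds). The fingers move at their own pace and stop on an object; "force" is the grip in N (left out, the last holds). Time passes only in rows, so rows that repeat a pose let the fingers close, or fill a call up. It gives the time, the measured TCP pose, the force, the opening and the grip force at its end, in the units of the state.
- r.get_obs(): the state, without advancing time (a new reading comes with each control period).
- grab_frame(name): name is "side" or "top" or "wrist"; returns a dict with "image" (384x512x3 uint8, red, green, blue), "depth" (384x512 float32, mm along the optical axis (not along the pixel's ray), 0 where there is no reading), "camera_matrix" (3x3 intrinsics, pixels), "k1" (the pictures are not rectified: a ray, as slopes to the right and down, at radius r is drawn at 1 + k1 r^2 times it, then the intrinsics apply), "extrinsics" (4x4, takes a point from camera to world coordinates); the wrist camera has in their place "mount" (4x4, takes a point from camera to tool coordinates, whose origin is the TCP and whose axes are the flange's). Camera axes: x right, y down, z forward; pixel columns grow to the right and rows downward; lengths in mm; the calibration is good to about 2 mm. A picture is of the moment at which its call begins: read the wrist's pose just before it.
- workorder.finish_job(): hands the job in; it is judged then, once.
Trained networks look in the newest picture that a camera, given by its name, has taken for a name from the list of things; names that differ only in an ending like _2 or _b are one class to them, and where a whole thing is asked for, a point or a joint stands for the part that bears it (a point fixed in the world has none). Each returns a list of dicts, best first, with "conf" (0 to 1); they miss things now and then, are a little off and sometimes report something else, mostly with a low value. They report only what shows in the picture. A call takes as long as a camera call. They do not tell look-alikes from the thing itself.
- models.silhouettes(camera, label): "mask" (384x512 bool, what is visible of it) and "at" ([column, row] in pixels, amid what is visible of it).
The state is a dict: "clock": time; "joint_pos": joint angles; "joint_velocities": joint speeds; "effort": joint torques, N m; "tool_pos": TCP position; "tcp_rot": TCP orientation; "ft_force": force on the tool from outside, world axes, zero at the start; "ft_torque": the same for the moment, N m; "width": finger opening in mm; "grasp_force": force on a finger pad.
Only numpy, scipy, OpenCV 4.12 (cv2) and the standard library are available. Lean on these libraries where they do the work, as an engineer would, in place of code of your own. Each camera call takes 0.05 s, during which the arm holds its last target. There are 200 camera calls.

## Working session

There is one attempt and no reset: what is moved stays moved. The work goes in short steps, Python scripts to look and compute and a tool call to move; the robot and the scene stay as the last step left them, time stands still between calls to the robot, and variables do not carry over. Pictures are saved under pics/ and viewed, at most 10 in all, crops included, and the job is handed in when it is done.

Besides the shell and the picture viewer there is one more tool, called after ">>>" by a JSON object that holds its "op" and its "data", one argument or row to a line. jog_arm: Moves the arm, as the interface text tells. Shifts and turns lie within -1 to 1; 1 stands for 40 cm of shift or 0.5 rad of turn. Its arguments: {"type":"object","properties":{"targets":{"type":"array","items":{"type":"array","items":{"type":"number","minimum":-1,"maximum":1}}},"fingers":{"type":"number"},"force":{"type":"number"}},"required":["targets"]}

```bash
mkdir -p pics; ls
cat > h.py <<'E'
import numpy as np, cv2
from bench import r, grab_frame, workorder, models
from scipy.spatial.transform import Rotation as R
def cam(name):
    o=r.get_obs(); f=grab_frame(name)
    if 'extrinsics' in f: T=np.array(f['extrinsics'])
    else:
        T0=np.eye(4); T0[:3,:3]=R.from_euler('xyz',o['tcp_rot'],degrees=True).as_matrix(); T0[:3,3]=o['tool_pos']
        T=T0@np.array(f['mount'])
    f['T']=T; f['K']=np.array(f['camera_matrix']); return f
def rays(f,uv):
    k=np.array([f['k1'],0,0,0,0],float)
    return cv2.undistortPoints(np.array(uv,float).reshape(-1,1,2),f['K'],k)[:,0]
def cloud(f,m):
    v,u=np.nonzero(m&(f['depth']>0)); d=f['depth'][v,u]
    s=rays(f,np.c_[u,v]); P=np.c_[s*d[:,None],d]
    return P@f['T'][:3,:3].T+f['T'][:3,3]
def plane(f,uv,z):
    s=rays(f,uv); D=np.c_[s,np.ones(len(s))]@f['T'][:3,:3].T; c=f['T'][:3,3]
    return c+D*((z-c[2])/D[:,2])[:,None]
def save(n,im,s=1): cv2.imwrite('pics/'+n,cv2.resize(im,None,fx=s,fy=s,interpolation=cv2.INTER_CUBIC)[:,:,::-1])
E
python3 - <<'E'
from h import *
print(r.get_obs())
ims=[]
for c in ['top','side']:
    f=cam(c); ims.append(f['image']); 
    for l in ['shelf','spacer','probe','fan','screwdriver','psu_case']:
        for d in models.silhouettes(c,l):
            P=cloud(f,d['mask']); 
            if len(P)<5: print(c,l,d['conf'],d['at'],len(P)); continue
            (cx,cy),wh,a=cv2.minAreaRect(P[:,:2].astype(np.float32))
            print(c,l,round(d['conf'],2),np.round(d['at']),len(P),'med',np.round(np.median(P,0)),'rect',np.round([cx,cy,*wh,a]),'z',np.round(np.percentile(P[:,2],[2,98])))
    save(c+'0.png',f['image'],1.55)
E
```

```text
pics
{'clock': 0.0, 'joint_pos': array([62.42351902, 35.29161135, -0.72160101, 81.64183182,  0.466096  ,
       63.21774067, -2.31581445]), 'joint_velocities': array([-0.00090029,  0.02138529, -0.1327399 ,  0.08314256,  0.18938702,
       -0.05448054,  0.10836048]), 'effort': array([ 8.75952592e-04, -4.69217885e+01,  2.59016538e-01, -1.71032631e+01,
        9.81171179e-03,  9.50077898e-03,  2.38099085e-05]), 'tool_pos': array([ 285.21130105, -583.2909912 ,  248.80843934]), 'tcp_rot': array([-1.79851796e+02,  4.65315519e-03,  2.60607746e+01]), 'ft_force': array([ 1.20991332, -0.06321942, -0.36972466]), 'ft_torque': array([-0.00569718,  0.0118503 , -0.01550499]), 'grasp_force': 0.0, 'width': 85.11533772690993}
top shelf 0.71 [156. 204.] 791 med [492. 303.  12.] rect [491. 292. 256.  37.  72.] z [-2. 79.]
top shelf 0.58 [306. 198.] 1538 med [ 516. -135.   46.] rect [ 511. -128.  161.  284.   80.] z [-2. 52.]
top spacer 0.47 [327. 193.] 49 med [ 532. -188.   15.] rect [ 529. -190.   21.   24.   76.] z [-1. 47.]
top spacer 0.38 [291. 106.] 361 med [792. -85.  20.] rect [798. -50.  33. 194
[... 725 characters left out ...]
robe 0.63 [267. 298.] 721 med [249. 274.   6.] rect [303. 272. 166.  74.  29.] z [-1. 54.]
side probe 0.58 [167. 257.] 1145 med [501. 357.  12.] rect [528. 274. 243. 126.  72.] z [-1. 76.]
side probe 0.58 [107. 310.] 726 med [479. 522.   5.] rect [465. 543.  40. 167.  40.] z [-1. 53.]
side fan 0.75 [164. 202.] 645 med [748. 187.  15.] rect [774. 172.  98. 132.  79.] z [-1. 25.]
side screwdriver 0.52 [225. 165.] 175 med [789. -86.  18.] rect [792. -90.  66.  94.  36.] z [-1. 26.]
side psu_case 0.91 [386. 158.] 2008 med [ 413. -505.   35.] rect [ 506. -736.  217.  718.   22.] z [ 0. 83.]
side psu_case 0.7 [303. 183.] 2221 med [ 488. -141.   39.] rect [ 536. -161.  223.  354.   79.] z [-1. 49.]
```

View pics/top0.png

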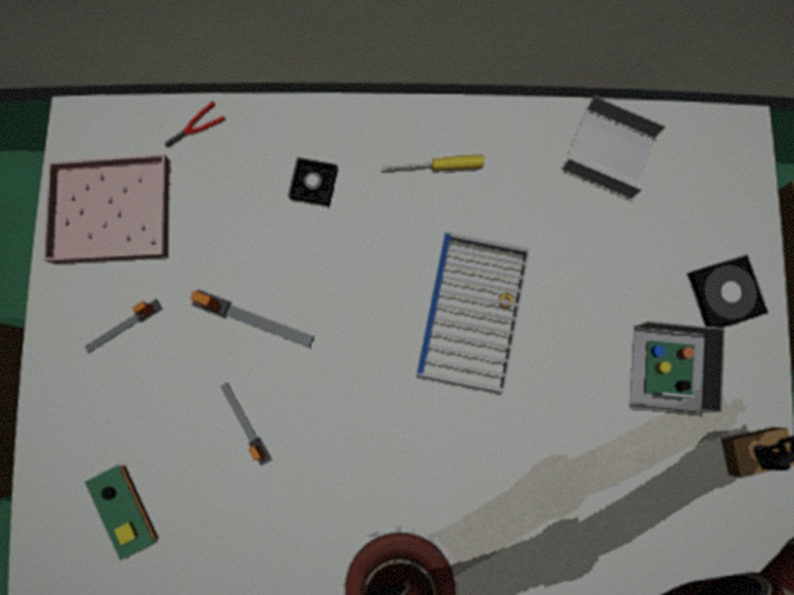

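View pics/side0.png

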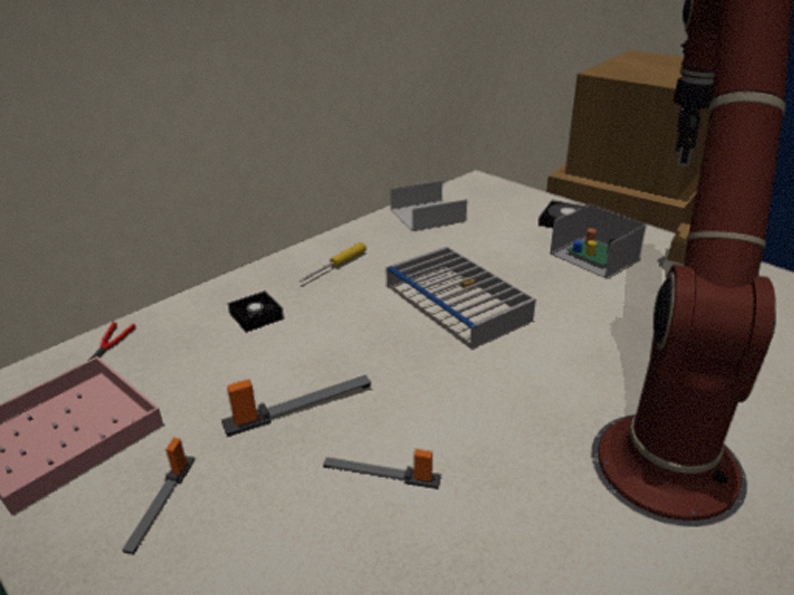

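The top view shows three orange-gripped probes: a big one with its grip at (205,300) and two small ones at (147,309) and (258,453). The brass ring is under the slats at (507,300), and the shelf's blue front edge is at about (435,305). The side view agrees. The pixels are in the saved picture, which is scaled by 1.55.

Probe candidates, in raw top pixels:

| Candidate | Pixel | Height | Length |
|---|---|---|---|
| Big | (161,206) | 79 mm | 256 mm |
| Small | (85,205) | 55 mm | about 165 mm |
| Small | (160,280) | 55 mm | about 165 mm |

The big one matches the description. A second, greyer ring-like score came from the screwdriver, so I'm ignoring it. The look-alike fan and open tray aren't needed.

Run:
```python
from h import *
f=cam('top'); im=f['image']; hsv=cv2.cvtColor(im,cv2.COLOR_RGB2HSV)
blue=cv2.inRange(hsv,(105,120,50),(130,255,255))>0
blue[:, :255]=0; blue[:,310:]=0; blue[:150]=0; blue[250:]=0
v,u=np.nonzero(blue); P=plane(f,np.c_[u,v],46)
(c,wh,a)=cv2.minAreaRect(P[:,:2].astype(np.float32)); print('blue',len(P),c,wh,a)
l=cv2.fitLine(P[:,:2].astype(np.float32),cv2.DIST_HUBER,0,.01,.01).ravel(); print('line',l, 'ang',np.degrees(np.arctan2(l[1],l[0])))
box=np.zeros_like(blue); box[180:205,315:340]=1
br=(cv2.inRange(hsv,(10,110,60),(30,255,255))>0)&box
v,u=np.nonzero(br); Q=plane(f,np.c_[u,v],16); print('ring',len(Q),Q[:,:2].mean(0),Q[:,:2].min(0),Q[:,:2].max(0))
og=(cv2.inRange(hsv,(3,120,60),(18,255,255))>0); og[:180]=0;og[215:]=0;og[:,:118]=0;og[:,160:]=0
C=cloud(f,og); C=C[C[:,2]>70]; print('grip',len(C),C.mean(0),cv2.minAreaRect(C[:,:2].astype(np.float32)))
d=[d for d in models.silhouettes('top','probe') if abs(d['at'][0]-156)<25 and abs(d['at'][1]-204)<20]
d=d or [d for d in models.silhouettes('top','shelf') if abs(d['at'][0]-156)<15]
P=cloud(f,d[0]['mask']); B=P[(P[:,2]>5)&(P[:,2]<30)]
l=cv2.fitLine(B[:,:2].astype(np.float32),cv2.DIST_HUBER,0,.01,.01).ravel(); print('blade',l,np.degrees(np.arctan2(l[1],l[0])))
save('crop1.png',im[140:260,110:350],3.3)
s=cam('side')
```

```text
blue 263 (517.0225219726562, -54.230281829833984) (9.574374198913574, 260.3441162109375) 79.18557739257812
line [ 9.8267221e-01 -1.8535192e-01  5.1485626e+02 -5.3291317e+01] ang -10.68165
ring 26 [ 531.37365504 -189.98304115] [ 517.49055997 -200.53687602] [ 538.23321711 -180.13402558]
grip 72 [513.62740699 366.65317841  76.88070652] ((514.5950927734375, 367.37359619140625), (35.22163009643555, 17.28822898864746), 70.8215560913086)
blade [3.164196e-01 9.486193e-01 4.800425e+02 2.711252e+02] 71.55346
```

View pics/crop1.png

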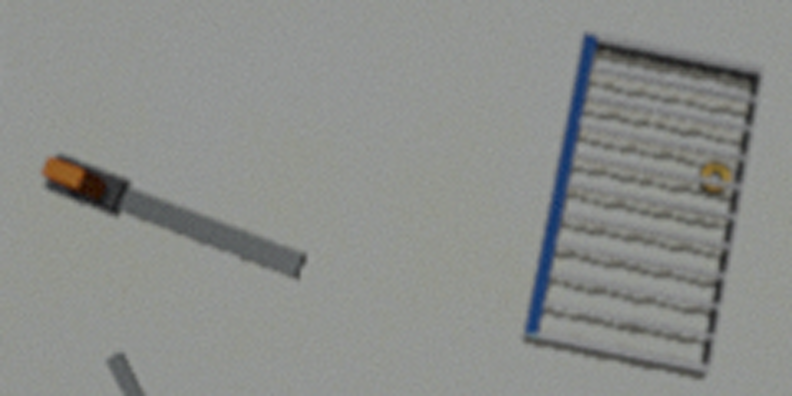

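The crop shows the big probe with its grip at (65,172) and tip at (300,265). The ring is at (715,178), close to the back wall, and the blue edge is the open front facing the probe. Starting the approach.

>>> {"op": "jog_arm", "data": {
  "targets": [
    [0.09,-0.045,0,-0.08],
    [0.18,-0.09,0,-0.16],
    [0.27,-0.14,0,-0.24],
    [0.36,-0.18,0,-0.32],
    [0.45,-0.23,0,-0.4],
    [0.54,-0.275,0,-0.48],
    [0.63,-0.32,0,-0.56],
    [0.72,-0.365,0,-0.64],
    [0.8,-0.41,0,-0.72],
    [0.87,-0.445,0,-0.79]
  ],
  "fingers": 0,
  "force": 60
}}

```text
clock: 1.85
tool_pos: [521.3, -268.7, 250.3]
tcp_rot: [180.0, -0.1, 48.9]
ft_force: [0.1, -0.4, 1.6]
width: 85.2
grasp_force: 0.0
```

>>> {"op": "jog_arm", "data": {
  "targets": [
    [0.08,-0.045,0,-0.08],
    [0.16,-0.09,0,-0.16],
    [0.24,-0.14,0,-0.24],
    [0.32,-0.18,0,-0.32],
    [0.4,-0.23,0,-0.4],
    [0.48,-0.275,0,-0.48],
    [0.56,-0.32,0,-0.56],
    [0.63,-0.365,0,-0.64],
    [0.7,-0.41,0,-0.72],
    [0.77,-0.445,0,-0.79]
  ]
}}

```text
clock: 2.85
tool_pos: [589.5, 79.5, 250.3]
tcp_rot: [180.0, -0.0, 71.5]
ft_force: [0.5, -0.6, 0.1]
width: 85.1
grasp_force: 0.0
```

>>> {"op": "jog_arm", "data": {
  "targets": [
    [0.08,-0.05,0.01,0],
    [0.16,-0.1,0.02,0],
    [0.24,-0.15,0.03,0],
    [0.32,-0.2,0.04,0],
    [0.4,-0.25,0.05,0],
    [0.48,-0.3,0.06,0],
    [0.55,-0.35,0.07,0],
    [0.62,-0.4,0.08,0],
    [0.62,-0.405,0.08,0],
    [0.62,-0.405,0.08,0]
  ]
}}

```text
clock: 3.85
tool_pos: [514.6, 365.6, 217.9]
tcp_rot: [-180.0, 0.0, 71.5]
ft_force: [0.5, 0.0, 0.2]
width: 85.4
grasp_force: 0.0
```

Run:
```python
from h import *
f=cam('wrist'); im=f['image']; hsv=cv2.cvtColor(im,cv2.COLOR_RGB2HSV)
print(np.round(f['T'],2).tolist())
og=(cv2.inRange(hsv,(3,120,60),(18,255,255))>0)
C=cloud(f,og); C=C[(C[:,2]>72)&(C[:,2]<85)]; print('grip',len(C),C.mean(0) if len(C) else 0,cv2.minAreaRect(C[:,:2].astype(np.float32)) if len(C) else 0)
P=cloud(f,f['depth']>0)
B=P[(P[:,2]>9)&(P[:,2]<40)]
if len(B)>20:
    l=cv2.fitLine(B[:,:2].astype(np.float32),cv2.DIST_HUBER,0,.01,.01).ravel(); print('blade',l,np.degrees(np.arctan2(l[1],l[0])))
    t=(B[:,:2]-[514,367])@[-.3206,-.9472]
    for a in range(20,230,15):
        m=(t>a)&(t<a+15)
        if m.sum()>5: print(a,m.sum(),np.median(B[m,2]))
save('w1.png',im,1.5)
```

```text
[[0.95, -0.3, -0.09, 537.65], [-0.32, -0.91, -0.27, 433.9], [-0.0, 0.28, -0.96, 342.12], [0.0, 0.0, 0.0, 1.0]]
grip 941 [514.77021041 370.81782887  78.01668264] ((514.6027221679688, 369.8899230957031), (35.510108947753906, 16.90243148803711), 71.03667449951172)
blade [ 9.2549759e-01 -3.7875348e-01  5.8300983e+02  2.4904172e+02] -22.25649
20 71 18.727546360197607
35 249 10.043217064272085
50 400 10.719225644476523
65 521 11.717002373984883
80 521 12.340619131015501
95 508 12.778288880346423
110 514 13.312219750428483
125 501 13.87388561307256
140 285 13.870070206972969
155 248 14.227874932472531
170 228 14.873733858292326
185 224 15.414349013117942
200 86 15.728320551090803
```

View pics/w1.png

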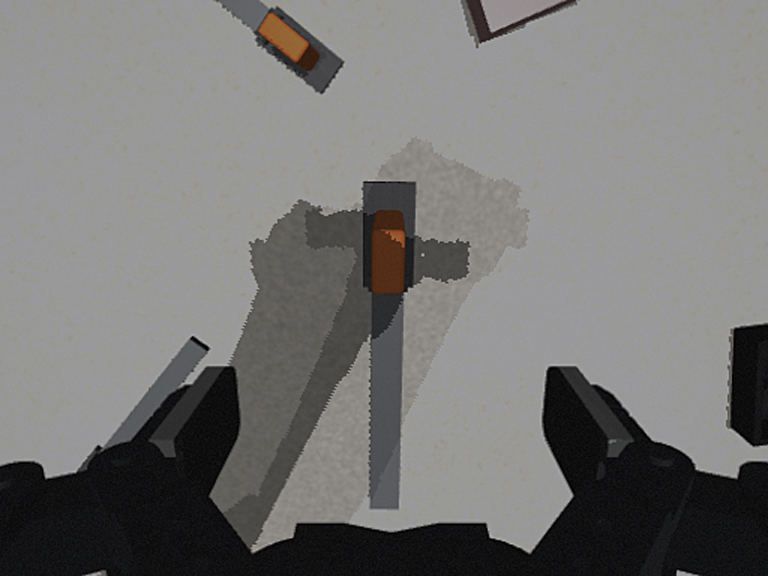

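The wrist view confirms the large probe between the fingers, with its grip at (388,250) and its blade running down to (385,508). Descending now.

>>> {"op": "jog_arm", "data": {
  "targets": [
    [0.01,0,0.06,0.01],
    [0.01,0,0.13,0.01],
    [0.01,0,0.2,0.01],
    [0.01,0,0.27,0.01],
    [0.01,0,0.32,0.01],
    [0.01,0,0.36,0.01],
    [0.01,0,0.39,0.01],
    [0.01,0,0.407,0.01],
    [0.01,0,0.407,0.01],
    [0.01,0,0.407,0.01]
  ],
  "fingers": 0
}}

```text
clock: 4.9
tool_pos: [517.5, 368.4, 56.0]
tcp_rot: [179.9, -0.1, 71.0]
ft_force: [-1.2, -0.1, -0.1]
width: 85.3
grasp_force: 0.0
```

>>> {"op": "jog_arm", "data": {
  "targets": [
    [0,0,0,0],
    [0,0,0,0],
    [0,0,0,0],
    [0,0,0,0],
    [0,0,0,0],
    [0,0,0,0],
    [0,0,0,0],
    [0,0,0,0],
    [0,0,0,0],
    [0,0,0,0]
  ],
  "fingers": 255,
  "force": 80
}}

```text
clock: 5.9
tool_pos: [517.1, 368.8, 55.6]
tcp_rot: [180.0, -0.1, 71.0]
ft_force: [0.8, 0.7, 3.6]
width: 17.2
grasp_force: 78.2
```

>>> {"op": "jog_arm", "data": {
  "targets": [
    [0,0,-0.04,0],
    [0,0,-0.08,0],
    [-0.03,0.03,-0.1,-0.03],
    [-0.09,0.08,-0.1,-0.09],
    [-0.16,0.145,-0.1,-0.16],
    [-0.23,0.21,-0.1,-0.22],
    [-0.3,0.27,-0.1,-0.27],
    [-0.35,0.32,-0.1,-0.29],
    [-0.38,0.345,-0.1,-0.29],
    [-0.383,0.348,-0.1,-0.29]
  ],
  "force": 110
}}

```text
clock: 6.9
tool_pos: [599.2, 174.7, 95.0]
tcp_rot: [-180.0, 0.1, 79.1]
ft_force: [0.1, -0.6, -1.7]
width: 17.1
grasp_force: 107.1
```

```bash
cat > look.py <<'E'
from h import *
import sys
for c in ['top','side']:
    f=cam(c)
    if c=='top': save(sys.argv[1]+c+'.png',f['image'][90:260,170:370],3.5)
    else: save(sys.argv[1]+c+'.png',f['image'][90:300,120:380],3)
o=r.get_obs()
print([ (k,np.round(o[k],2).tolist()) for k in ['clock','tool_pos','tcp_rot','ft_force','ft_torque','width']])
E
python3 look.py a
```

```text
[('clock', 7.0), ('tool_pos', [597.84, 179.64, 95.31]), ('tcp_rot', [-179.93, -0.08, 79.39]), ('ft_force', [-0.02, 0.82, -1.35]), ('ft_torque', [0.09, 0.02, 0.01]), ('width', 16.51)]
```

View pics/atop.png

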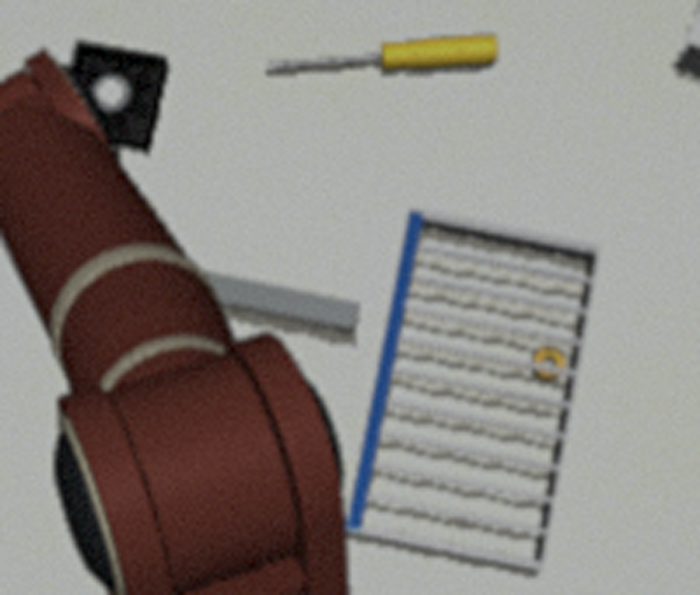

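The top crop shows the blade tip at (356,318) in front of the blue edge at (385,360), and the ring at (548,362). I'll measure the blade line against the ring from depth.

Run:
```python
from h import *
f=cam('top'); im=f['image']; hsv=cv2.cvtColor(im,cv2.COLOR_RGB2HSV)
m=np.zeros(im.shape[:2],bool); m[160:192,232:276]=1
g=cv2.cvtColor(im,cv2.COLOR_RGB2GRAY)
P=cloud(f,m); k=(P[:,2]>40)&(P[:,2]<75); B=P[k]; print(len(B),np.percentile(B[:,2],[10,50,90]))
ex=np.array([np.cos(np.radians(79.3)),np.sin(np.radians(79.3))]); ey=np.array([-ex[1],ex[0]])
ring=np.array([529,-189.5]); q=np.c_[(B[:,:2]-ring)@ex,(B[:,:2]-ring)@ey]
for a in range(160,280,10):
    s=(q[:,0]>a)&(q[:,0]<a+10)
    if s.sum()>3: print(a,s.sum(),q[s,1].min().round(1),q[s,1].max().round(1),np.median(B[s,2]).round(1))
print('tip min x',np.percentile(q[:,0],[1,3]))
o=r.get_obs(); print('tool',(o['tool_pos'][:2]-ring)@ex,(o['tool_pos'][:2]-ring)@ey)
# ring via fit
b=(cv2.inRange(hsv,(10,90,60),(32,255,255))>0); b[:180]=0;b[206:]=0;b[:,:315]=0;b[:,340:]=0
v,u=np.nonzero(b); Q=(plane(f,np.c_[u,v],16)[:,:2]-ring); c,rr=cv2.minEnclosingCircle(Q.astype(np.float32)); print('ring rel',len(Q),np.array(c)@ex,np.array(c)@ey,rr,Q.mean(0)@ex,Q.mean(0)@ey)
```

```text
309 [48.66087071 52.25047153 55.17500825]
160 9 -9.5 11.6 54.5
170 30 -9.4 11.7 53.5
180 27 -9.2 11.3 53.8
190 29 -10.1 11.7 53.6
200 27 -10.9 10.8 54.1
210 27 -9.3 11.0 52.4
220 29 -10.2 11.9 51.8
230 25 -10.7 10.7 52.0
240 28 -9.2 11.8 51.7
250 27 -10.5 11.2 49.8
260 29 -10.1 11.4 50.5
270 22 -10.5 11.0 49.7
tip min x [168.09499862 170.35655935]
tool 376.68821992592603 1.5029344366263189
ring rel 33 0.07243571691487768 0.9396585668959657 13.438405990600586 -0.42923221356748387 -1.8821926120779995
```

The blade is aligned with the ring to about 1 mm sideways, and the nose is about 175 mm short of it. I'll lower the probe to a 20 mm lift, then insert.

>>> {"op": "jog_arm", "data": {
  "targets": [
    [0,0,0.02,0],
    [0,0,0.04,0],
    [0,0,0.05,0],
    [0,0,0.05,0],
    [0,0,0.05,0],
    [-0.02,0,0.05,0],
    [-0.05,0,0.05,0],
    [-0.08,0,0.05,0],
    [-0.09,0,0.05,0],
    [-0.09,0,0.05,0]
  ]
}}

```text
clock: 8.05
tool_pos: [592.1, 140.7, 75.3]
tcp_rot: [180.0, 0.1, 79.2]
ft_force: [-0.1, -0.6, -1.4]
width: 17.0
grasp_force: 107.1
```

>>> {"op": "jog_arm", "data": {
  "targets": [
    [-0.03,0,0,0],
    [-0.07,0,0,0],
    [-0.12,0,0,0],
    [-0.17,0,0,0],
    [-0.22,0,0,0],
    [-0.27,0,0,0],
    [-0.31,0,0,0],
    [-0.335,0,0,0],
    [-0.345,0,0,0],
    [-0.345,0,0,0]
  ]
}}

```text
clock: 9.05
tool_pos: [566.5, 7.0, 75.3]
tcp_rot: [180.0, -0.0, 79.3]
ft_force: [-0.2, -0.8, -1.5]
width: 16.6
grasp_force: 107.1
```

```bash
cat > ft.py <<'E'
from h import *
F=[];T=[];Z=[]
for i in range(6):
    grab_frame('wrist'); o=r.get_obs(); F.append(o['ft_force']);T.append(o['ft_torque']);Z.append(o['tool_pos'])
ex=np.array([np.cos(np.radians(79.3)),np.sin(np.radians(79.3)),0]); ey=np.array([-ex[1],ex[0],0])
T=np.array(T);F=np.array(F)
print('clk',o['clock'],'pos',np.mean(Z,0).round(1),'rot',np.round(o['tcp_rot'],2),'F',F.mean(0).round(2),F.std(0).round(2),'Tx,Ty',(T@ex).mean().round(3),(T@ey).mean().round(3),'sd',(T@ey).std().round(3))
E
python3 ft.py; python3 look.py b
```

```text
clk 9.35 pos [566.7   8.5  75.3] rot [ 1.800e+02 -4.000e-02  7.943e+01] F [ 0.03  0.45 -1.69] [0.36 0.39 0.28] Tx,Ty -0.023 -0.055 sd 0.008
[('clock', 9.45), ('tool_pos', [566.54, 7.88, 75.23]), ('tcp_rot', [180.0, -0.02, 79.4]), ('ft_force', [-0.03, -0.09, -2.61]), ('ft_torque', [0.03, -0.04, -0.04]), ('width', 16.7)]
```

View pics/btop.png

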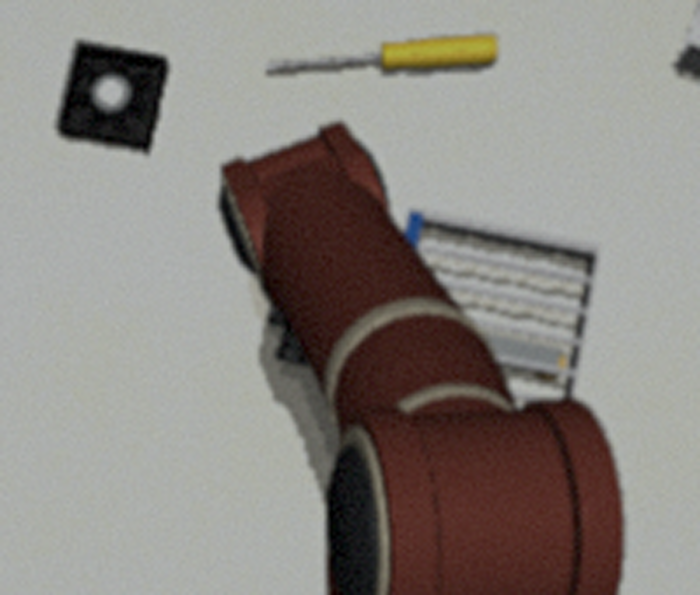

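The blade now lies over the ring, with the ring's edge peeking past the tip at (563,360). Lowering and feeling for contact through the wrist torque.

>>> {"op": "jog_arm", "data": {
  "targets": [
    [0,0,0.003,0],
    [0,0,0.006,0],
    [0,0,0.009,0],
    [0,0,0.012,0],
    [0,0,0.014,0],
    [0,0,0.015,0],
    [0,0,0.015,0],
    [0,0,0.015,0],
    [0,0,0.015,0],
    [0,0,0.015,0]
  ]
}}

```text
clock: 10.45
tool_pos: [566.5, 7.3, 69.3]
tcp_rot: [180.0, -0.0, 79.3]
ft_force: [-0.4, -0.2, -2.2]
width: 16.3
grasp_force: 107.1
```

```bash
python3 ft.py
```

```text
clk 10.75 pos [566.5   7.3  69.3] rot [-180.     -0.     79.35] F [-0.28  0.2  -1.37] [0.13 0.33 0.47] Tx,Ty 0.018 -0.033 sd 0.023
```

>>> {"op": "jog_arm", "data": {
  "targets": [
    [0,0,0.001,0],
    [0,0,0.002,0],
    [0,0,0.003,0],
    [0,0,0.004,0],
    [0,0,0.004,0],
    [0,0,0.004,0],
    [0,0,0.004,0],
    [0,0,0.004,0],
    [0,0,0.004,0],
    [0,0,0.004,0]
  ]
}}

```text
clock: 11.75
tool_pos: [566.5, 7.3, 67.7]
tcp_rot: [180.0, -0.0, 79.3]
ft_force: [-0.0, -0.1, -1.6]
width: 16.9
grasp_force: 107.1
```

```bash
python3 ft.py
```

```text
clk 12.05 pos [566.5   7.2  67.6] rot [180.    -0.    79.34] F [-0.2  -0.08 -1.73] [0.29 0.55 0.43] Tx,Ty -0.019 -0.033 sd 0.032
```

>>> {"op": "jog_arm", "data": {
  "targets": [
    [0,0,0.001,0],
    [0,0,0.002,0],
    [0,0,0.003,0],
    [0,0,0.004,0],
    [0,0,0.004,0],
    [0,0,0.004,0],
    [0,0,0.004,0],
    [0,0,0.004,0],
    [0,0,0.004,0],
    [0,0,0.004,0]
  ]
}}

```text
clock: 13.05
tool_pos: [566.5, 7.2, 66.0]
tcp_rot: [180.0, -0.0, 79.3]
ft_force: [-1.1, -0.5, -2.0]
width: 16.9
grasp_force: 107.1
```

```bash
python3 ft.py
```

```text
clk 13.35 pos [566.5   7.3  66. ] rot [180.    -0.    79.35] F [-0.11 -0.19 -1.87] [0.38 0.43 0.28] Tx,Ty 0.004 -0.032 sd 0.021
```

>>> {"op": "jog_arm", "data": {
  "targets": [
    [0,0,0.001,0],
    [0,0,0.002,0],
    [0,0,0.003,0],
    [0,0,0.003,0],
    [0,0,0.003,0],
    [0,0,0.003,0],
    [0,0,0.003,0],
    [0,0,0.003,0],
    [0,0,0.003,0],
    [0,0,0.003,0]
  ]
}}

```text
clock: 14.35
tool_pos: [566.6, 7.3, 64.9]
tcp_rot: [180.0, -0.0, 79.4]
ft_force: [0.0, 0.2, -0.3]
width: 16.8
grasp_force: 107.2
```

```bash
python3 ft.py
```

```text
clk 14.65 pos [566.5   7.3  64.9] rot [ 1.7999e+02 -1.0000e-02  7.9350e+01] F [0.1  0.66 0.46] [0.4  0.36 0.34] Tx,Ty 0.006 0.221 sd 0.025
```

Contact felt, about 1.3–2 N. One small step more to reach about 3 N.

>>> {"op": "jog_arm", "data": {
  "targets": [
    [0,0,0.0005,0],
    [0,0,0.001,0],
    [0,0,0.0013,0],
    [0,0,0.0013,0],
    [0,0,0.0013,0],
    [0,0,0.0013,0],
    [0,0,0.0013,0],
    [0,0,0.0013,0],
    [0,0,0.0013,0],
    [0,0,0.0013,0]
  ]
}}

```text
clock: 15.65
tool_pos: [566.5, 7.3, 64.3]
tcp_rot: [180.0, -0.0, 79.3]
ft_force: [-0.2, 0.3, 1.8]
width: 17.0
grasp_force: 107.3
```

```bash
python3 ft.py
```

```text
clk 15.95 pos [566.5   7.2  64.3] rot [180.    -0.    79.35] F [0.6  1.1  1.49] [0.44 0.26 0.3 ] Tx,Ty -0.054 0.416 sd 0.033
```

About 2.5–3 N now. Sliding out slowly.

>>> {"op": "jog_arm", "data": {
  "targets": [
    [0.003,0,0,0],
    [0.008,0,0,0],
    [0.016,0,0,0],
    [0.026,0,0,0],
    [0.038,0,0,0],
    [0.05,0,0,0],
    [0.062,0,0,0],
    [0.074,0,0,0],
    [0.084,0,0,0],
    [0.09,0,0,0]
  ]
}}

```text
clock: 16.95
tool_pos: [573.2, 43.3, 64.3]
tcp_rot: [-180.0, -0.0, 79.4]
ft_force: [0.3, -0.5, 1.2]
width: 16.6
grasp_force: 107.4
```

```bash
python3 ft.py; python3 look.py c
```

```text
clk 17.25 pos [573.3  43.4  64.5] rot [ 1.7997e+02 -6.0000e-02  7.9350e+01] F [-0.07  0.77  2.24] [0.38 0.76 0.24] Tx,Ty 0.035 0.478 sd 0.138
[('clock', 17.35), ('tool_pos', [573.32, 42.89, 64.42]), ('tcp_rot', [179.98, -0.04, 79.35]), ('ft_force', [1.11, 0.61, 1.37]), ('ft_torque', [-0.34, 0.07, 0.0]), ('width', 16.93)]
```

View pics/ctop.png

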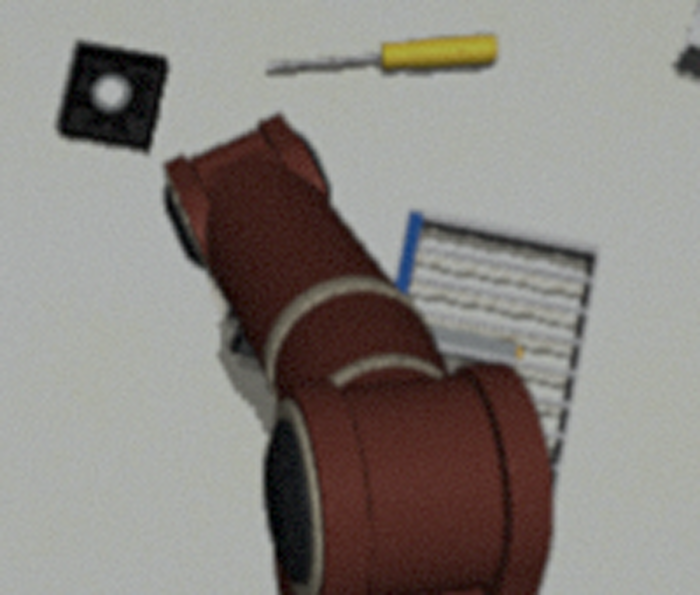

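The ring follows under the tip, with its edge now at (520,350), 36 mm from where it was. I'll keep sliding.

>>> {"op": "jog_arm", "data": {
  "targets": [
    [0.006,0,0,0],
    [0.016,0,0,0],
    [0.03,0,0,0],
    [0.048,0,0,0],
    [0.068,0,0,0],
    [0.088,0,0,0],
    [0.108,0,0,0],
    [0.124,0,0,0],
    [0.135,0,0,0],
    [0.14,0,0,0]
  ]
}}

```text
clock: 18.35
tool_pos: [583.5, 98.4, 64.3]
tcp_rot: [180.0, -0.0, 79.4]
ft_force: [-0.1, -0.4, 1.2]
width: 16.8
grasp_force: 107.3
```

```bash
python3 ft.py
```

```text
clk 18.65 pos [583.7  98.3  64.5] rot [ 1.7998e+02 -6.0000e-02  7.9340e+01] F [0.06 0.54 2.05] [0.48 0.61 0.54] Tx,Ty 0.015 0.432 sd 0.071
```

>>> {"op": "jog_arm", "data": {
  "targets": [
    [0.008,0,0,0],
    [0.024,0,0,0],
    [0.05,0,0,0],
    [0.08,0,0,0],
    [0.115,0,0,0],
    [0.15,0,0,0],
    [0.185,0,0,0],
    [0.215,0,0,0],
    [0.235,0,0,0],
    [0.242,0,0,0]
  ]
}}

```text
clock: 19.65
tool_pos: [601.3, 194.4, 64.4]
tcp_rot: [-180.0, -0.0, 79.4]
ft_force: [-1.0, 0.5, 2.1]
width: 16.4
grasp_force: 107.4
```

```bash
python3 ft.py; python3 look.py d
```

```text
clk 19.95 pos [601.6 193.3  64.5] rot [ 1.7997e+02 -4.0000e-02  7.9310e+01] F [0.19 0.85 1.87] [0.43 0.55 0.21] Tx,Ty 0.04 0.434 sd 0.029
[('clock', 20.05), ('tool_pos', [601.58, 192.48, 64.44]), ('tcp_rot', [179.98, -0.02, 79.31]), ('ft_force', [0.14, 1.29, 1.49]), ('ft_torque', [-0.39, 0.03, -0.03]), ('width', 16.55)]
```

View pics/dtop.png

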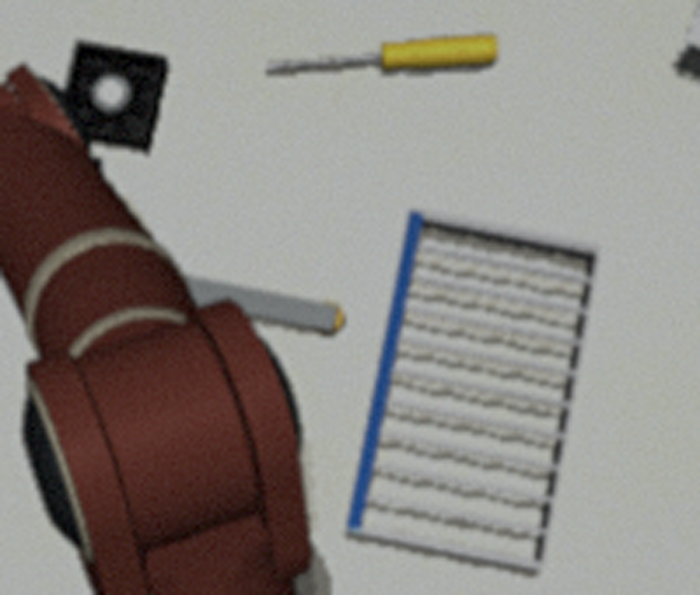

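The ring is out in the open at (338,318), clear of the blue edge at (385,330). Now lift, back off and set the probe down.

>>> {"op": "jog_arm", "data": {
  "targets": [
    [0,0,-0.015,0],
    [0,0,-0.04,0],
    [0,0,-0.07,0],
    [0,0,-0.07,0],
    [0.03,0,-0.07,0],
    [0.08,0,-0.07,0],
    [0.14,0,-0.07,0],
    [0.2,0,-0.07,0],
    [0.24,0,-0.07,0],
    [0.25,0,-0.07,0]
  ]
}}

```text
clock: 21.05
tool_pos: [618.7, 295.6, 91.9]
tcp_rot: [-179.9, -0.2, 79.6]
ft_force: [-0.4, 0.4, -1.8]
width: 16.8
grasp_force: 107.1
```

>>> {"op": "jog_arm", "data": {
  "targets": [
    [0,0,0.02,0],
    [0,0,0.04,0],
    [0,0,0.06,0],
    [0,0,0.075,0],
    [0,0,0.085,0],
    [0,0,0.088,0],
    [0,0,0.09,0],
    [0,0,0.091,0],
    [0,0,0.091,0],
    [0,0,0.091,0]
  ]
}}

```text
clock: 22.05
tool_pos: [620.0, 291.2, 56.3]
tcp_rot: [180.0, -0.0, 79.3]
ft_force: [0.7, 0.5, -1.6]
width: 16.6
grasp_force: 107.2
```

```bash
python3 ft.py
```

```text
clk 22.35 pos [619.9 291.1  56.1] rot [ 1.800e+02 -1.000e-02  7.935e+01] F [ 0.08 -0.17 -1.53] [0.47 0.42 0.5 ] Tx,Ty -0.011 -0.036 sd 0.02
```

Not touching yet, so I'll go down a millimetre and check.

>>> {"op": "jog_arm", "data": {
  "targets": [
    [0,0,0.001,0],
    [0,0,0.002,0],
    [0,0,0.0025,0],
    [0,0,0.0025,0],
    [0,0,0.0025,0],
    [0,0,0.0025,0],
    [0,0,0.0025,0],
    [0,0,0.0025,0],
    [0,0,0.0025,0],
    [0,0,0.0025,0]
  ]
}}

```text
clock: 23.35
tool_pos: [620.0, 291.1, 55.7]
tcp_rot: [180.0, -0.0, 79.3]
ft_force: [-2.4, -2.0, 5.0]
width: 16.8
grasp_force: 108.0
```

```bash
python3 ft.py
```

```text
clk 23.65 pos [620.  291.2  55.7] rot [ 1.7998e+02 -1.0000e-02  7.9340e+01] F [-1.56 -0.79  5.6 ] [0.27 0.5  0.45] Tx,Ty 0.417 0.329 sd 0.032
```

Touching the bench. Releasing the grip, then lifting straight up.

>>> {"op": "jog_arm", "data": {
  "targets": [
    [0,0,0,0],
    [0,0,0,0],
    [0,0,0,0],
    [0,0,0,0],
    [0,0,0,0],
    [0,0,0,0],
    [0,0,0,0],
    [0,0,0,0],
    [0,0,0,0],
    [0,0,0,0]
  ],
  "fingers": 0
}}

```text
clock: 24.65
tool_pos: [619.9, 291.1, 55.0]
tcp_rot: [180.0, -0.0, 79.3]
ft_force: [-0.8, -0.1, 0.0]
width: 85.5
grasp_force: 0.0
```

>>> {"op": "jog_arm", "data": {
  "targets": [
    [0,0,-0.03,0],
    [0,0,-0.08,0],
    [0,0,-0.15,0],
    [0,0,-0.22,0],
    [0,0,-0.29,0],
    [0,0,-0.35,0],
    [0,0,-0.4,0],
    [0,0,-0.43,0],
    [0,0,-0.44,0],
    [0,0,-0.44,0]
  ]
}}

```text
clock: 25.65
tool_pos: [619.8, 291.0, 231.2]
tcp_rot: [180.0, -0.0, 79.3]
ft_force: [-0.8, 0.1, 0.1]
width: 85.5
grasp_force: 0.0
```

```bash
python3 look.py e
python3 - <<'E'
from h import *
f=cam('wrist'); hsv=cv2.cvtColor(f['image'],cv2.COLOR_RGB2HSV)
og=(cv2.inRange(hsv,(3,120,60),(18,255,255))>0)
C=cloud(f,og); C=C[(C[:,2]>68)&(C[:,2]<90)]; print('grip',len(C),C.mean(0),C[:,2].std(),cv2.minAreaRect(C[:,:2].astype(np.float32)))
save('w2.png',f['image'],1.5)
E
```

```text
[('clock', 25.75), ('tool_pos', [619.31, 290.63, 229.65]), ('tcp_rot', [-179.89, 0.09, 79.35]), ('ft_force', [0.43, -0.54, -0.23]), ('ft_torque', [-0.02, 0.03, -0.05]), ('width', 85.16)]
grip 889 [620.74612674 292.82783739  77.82144884] 1.6102615287956867 ((620.4642333984375, 291.3525085449219), (36.36247253417969, 17.271879196166992), 77.49634552001953)
```

View pics/w2.png

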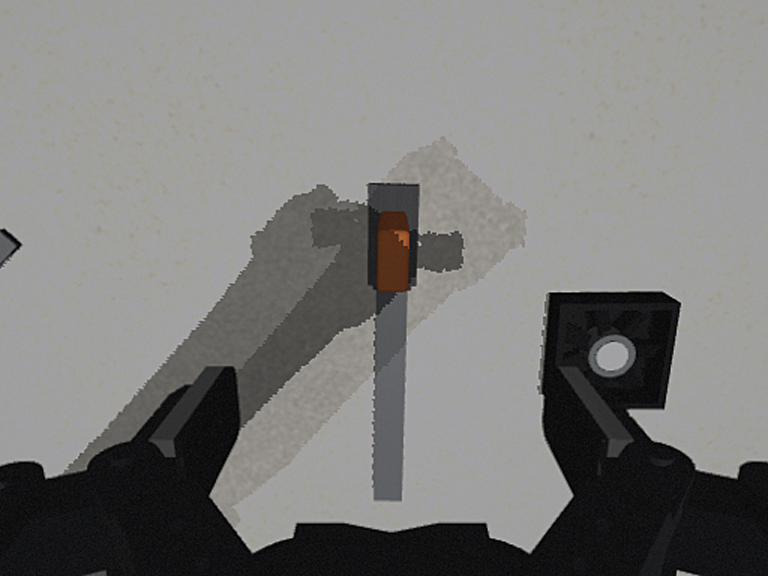

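View pics/eside.png

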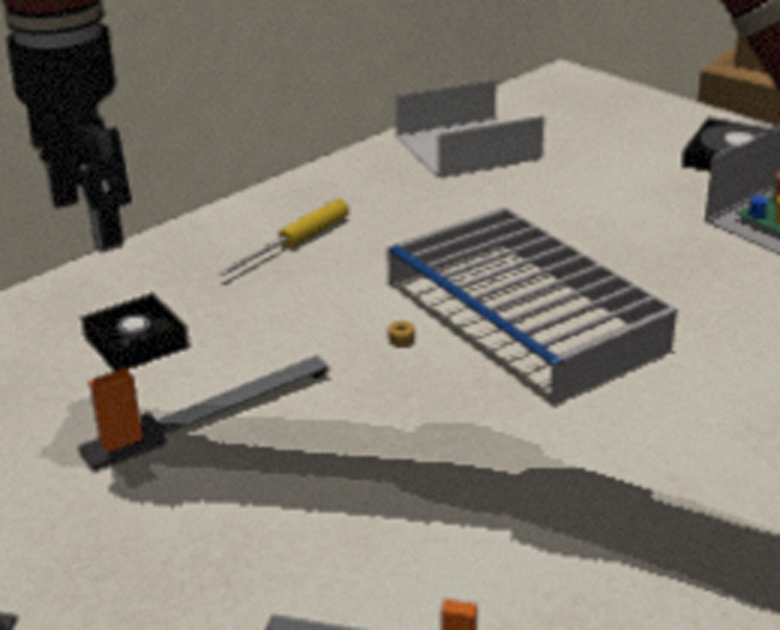

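The side view shows the ring flat on the open bench at (401,332). The probe stands flat with its grip at (117,410) and its tip at (320,368), clear of both the ring and the shelf. The wrist view confirms it is released and upright, and the fan looks undisturbed. Handing in.

```bash
python3 -c "
from bench import workorder
print(workorder.finish_job())"
```

```text
the job is handed in; nothing more can be done
None
```

The ring is out, lying flat on the bench about 50 mm in front of the shelf. The probe is set down flat and released, clear of the ring and the shelf, and the job was handed in at about 26 s (no verdict was returned).

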